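# Latch up the tote's carry handle and put the order on the scale

### The arm

A 7-joint arm with a two-finger parallel gripper is mounted at the origin on the work surface. World frame = base frame: x ahead of the robot, y to its left, z up, the work surface at z = 0. Lengths are in m, angles in rad, forces in N, time in s.
With the tool pointing down it reaches from about 0.4 to 0.875 m from the base axis. Payload 6.5 kg.
Tool frame: the origin (TCP) lies midway between the tips of the shut fingers; the grasp point (between the pads) lies 19 mm behind it; z points along the fingers, y is the line along which they close (so a half turn about z gives the same grasp; the last joint's range is limited). The gripper opens to 85 mm and grips with 20 to 120 N. Pads are 22 mm wide; open, the fingers measure 114 mm over their backs; the gripper's body (76 mm by 85 mm) begins 54 mm behind the grasp point. The pads swing forward as they close: fully open they stand 13 mm farther back than shut.
Start: joints at [-0.066, 0.536, -0.004, 1.538, 0.003, 1.067, -0.071], TCP at [0.65, 0, 0.231] pointing down, gripper open.
Joint ranges: [-2.7, 2.7], [-0.37, 2.16], [-1.27, 1.26], [0.24, 2.4], [-1.31, 4.45], [0.19, 1.91], [-2.76, 2.76]. Speed limits (rad/s): [2.39, 2.39, 3.14, 3.14, 3.14, 3.14, 3.14].

### API

Orientations are given as a unit quaternion [x, y, z, w].
In Python, from cell import r gives the robot as it stands.
- The arm moves only by the tool move_arm, never from a script. Its argument "deltas" is a list of rows, each a list of 2 entries, a list of its own where there are three numbers: the shift along the tool's x, y, z in m, then the turn about the tool's z in rad. In form: [[[tx, ty, tz], spin], ...]. A call has 1 to 12 rows; each row shifts and turns the commanded pose from where the row before left it, along the tool's axes as they then stand; what a row does not reach is not made up. A row lasts 1/10 s, in which the tool goes at most 50 mm and 8.59 degrees, less where a joint would pass 70% of its speed; a pose out of reach is approached as far as the arm can. A call is refused whole if a number of a shift passes 0.05 or a number of a turn 0.15, either way. A call with a gripper value outside its range is refused whole. "fingers" is the finger opening in m, from 0 to 0.0854, set as the call begins (left out, the last holds). The fingers move at their own pace and stop on an object; the grip force is fixed at half the most. Time passes only in rows, so rows that do not move let the fingers close. It gives the time, the measured TCP pose, the force, the opening and the grip force at its end, in the units of the state.
- r.get_obs(): the state, without advancing time (a new reading comes with each control period).
- r.read_camera(name): name is "scene" or "side" or "wrist"; returns the picture (400x640x3 uint8, red, green, blue); there is no depth.
- r.camera_info(name): a dict with "vertical_fov" (degrees; the focal length in pixels is half the picture's height over the tangent of half this angle, whatever the lens; pixels are square), "cx", "cy" (the principal point, pixels), "xyz" and "orientation" of the camera in the world. Camera axes: x right, y down, z forward; pixel columns grow to the right and rows downward; lengths in m; the calibration is good to about 2 mm. A picture is of the moment at which its call begins: read the wrist's pose just before it. camera_info takes no time and is no camera call; for the wrist camera it gives the pose at the moment of the call.
- r.hand_in(): hands the job in; it is judged then, once.
The state is a dict: "time_s": time; "q": joint angles; "joint_vel": joint speeds; "joint_efforts": joint torques, N m; "position": TCP position; "ee_rot": TCP orientation; "ft_force": force on the tool from outside, world axes, zero at the start; "moment": the same for the moment, N m; "width": finger opening in m; "grasp_force": force on a finger pad.
Only numpy, scipy, OpenCV 4.12 (cv2) and the standard library are available. Lean on these libraries where they do the work, as an engineer would, in place of code of your own. Each camera call takes 0.05 s, during which the arm holds its last target. There are 200 camera calls.

### The job

The picked order in the blue tote is ready to be weighed. Swing the tote's carry handle up until it snaps into its upright stop, with the tote still standing on the bench; then carry the tote level by its handle to the counting scale and set it down gently, all four feet on the steel pan. Leave the handle latched upright and the order in the tote, and don't disturb the other things on the bench.

Things in the scene. Friction and masses are not known exactly. Their poses are not given: they have to be found in the camera images.
- tote: Loose blue tray, 180 mm (its x) x 260 mm (y), rim 65 mm high, six cells with 53 mm high dividers, on four feet. 0.7 to 0.95 kg with contents, balanced. Origin: middle of the underside of the feet, z up. An alloy drop handle (flat straps outside the 260 mm ends, joined by a bar along y) turns on pivots in two ears 89 mm high at the middle of its ends; folded, it sticks out level over the -x side.
- handle (a joint): Handle angle about the tote's y, rad: 0 folded level to the tote's -x, grip rising as it grows, 1.571 upright at its stop. Starts at 0 to 0.5; friction (1 N at the grip) holds it where left. A spring detent resists from about 1.2 (2 N in all at the grip), is passed at 1.45 and from 1.48 snaps it to the stop: latched above 1.52. Latched, it takes about 2.4 N at the grip to push it out.
- handle_grip (a point): Middle of the handle's black grip sleeve (axis along the tote's y, 24 mm diameter, 110 mm long, on an 8 mm bar 270 mm long), 135 mm from the hinge axis. Folded, it is 45 mm outside the tote's -x wall, 75 mm above the bench. The sleeve turns freely on its bar, so gripping it does not hinder the swing. Fingers can straddle it from above at every angle.
- tote_hinge (a point): Point on the handle's hinge axis midway between the pivots: 75 mm above the tote's origin. The axis runs along the tote's y.
- tote_foot0 (a point): Underside of the tote's foot at its -x, -y corner (75 mm and 115 mm from the tote's middle; each foot is 18 mm across).
- tote_foot1 (a point): Underside of the foot at -x, +y.
- tote_foot2 (a point): Underside of the foot at +x, +y.
- tote_foot3 (a point): Underside of the foot at +x, -y.
- gauge: Loose pressure gauge, black case 50 mm across and 26 mm thick with white face and brass stem, lying face up in the middle cell on the tote's +x side; part of the order. Origin under its middle.
- adaptor_a: Loose yellow-zinc hydraulic adaptor, 32 mm across and 38 mm tall, standing in the -x, +y corner cell of the tote; part of the order. Origin: centre of its underside.
- adaptor_b: The same, in the -x, -y corner cell.
- scale_pan (a point): Centre of the top of the scale's flat, rimless steel pan, 240 mm (its x) x 340 mm (y), 80 mm above the bench; z up. The tote may stand on it either way round, long side along the long side.
- scale: Grey counting scale fixed to the bench, 310 mm wide, steel pan on top, keypad console (lower than the pan) reaching 235 mm from the pan's centre on its -x side. Origin: on the bench under the pan's centre. Its load cell must not be struck: a blow or press above 60 N from the tote, or letting it fall from more than 3 mm, spoils it; lowering at 30 mm/s or slower until it rests is safe.
- bin: Loose grey picking bin with steel plugs, 130 x 100 x 73 mm, at the far edge of the bench: leave alone. Origin: centre of its underside.
- filter: Loose white spin-on oil filter, a can 76 mm across, 103 mm tall, threaded end up, at the far left of the bench: leave alone. Origin: centre of its underside.
- wrench: Loose 190 mm wrench lying at the far right of the bench: leave alone. Origin near its middle on the bench.
Mind the look-alikes: they are no part of the job. Leave any purple look-alike of the adaptor_a alone.

How it is judged:
On the way, in this order (a step that is already met when the one before it is completed fails the run):
1. the handle is swung up and latched in its upright stop while the tote stands on the bench (value of joint handle above 1.52 rad and height (world z) of tote below 0.012 m and angle between tote's own z axis and vertical below 0.1 rad), for 0.2 s.
2. the tote hangs from the gripper by its handle grip, clear of the bench (height (world z) of tote above 0.02 m and distance between the grasp point and handle_grip below 0.07 m and contact force between the fingers and tote above 1 N and contact force between tote and scale below 0.1 N), for 0.2 s.
At the end, for the whole second after the job is handed in: The tote stands still on the scale: all four feet on the 240 x 340 mm pan (foot centres inside its edges), its underside within 4 mm of the pan's top, tilted less than 0.04 rad; the handle above 1.52 rad; gauge and both adaptors inside the tote on its floor; the robot touching nothing (x of tote_foot0 in the frame of scale_pan between -0.12 and 0.12 m and y of tote_foot0 in the frame of scale_pan between -0.17 and 0.17 m and x of tote_foot1 in the frame of scale_pan between -0.12 and 0.12 m and y of tote_foot1 in the frame of scale_pan between -0.17 and 0.17 m and x of tote_foot2 in the frame of scale_pan between -0.12 and 0.12 m and y of tote_foot2 in the frame of scale_pan between -0.17 and 0.17 m and x of tote_foot3 in the frame of scale_pan between -0.12 and 0.12 m and y of tote_foot3 in the frame of scale_pan between -0.17 and 0.17 m and x of gauge in the frame of tote between -0.09 and 0.09 m and y of gauge in the frame of tote between -0.13 and 0.13 m and z of gauge in the frame of tote between 0 and 0.04 m and x of adaptor_a in the frame of tote between -0.09 and 0.09 m and y of adaptor_a in the frame of tote between -0.13 and 0.13 m and z of adaptor_a in the frame of tote between 0 and 0.04 m and x of adaptor_b in the frame of tote between -0.09 and 0.09 m and y of adaptor_b in the frame of tote between -0.13 and 0.13 m and z of adaptor_b in the frame of tote between 0 and 0.04 m and z of tote in the frame of scale_pan between -0.004 and 0.004 m and angle between tote's own z axis and vertical below 0.04 rad and value of joint handle above 1.52 rad and linear speed of tote below 0.01 m/s).
It fails at once if the tote strikes or presses the scale with more than 60 N (contact force between tote and scale above 60 N).
It fails at once if the tote is let fall (untouched by the fingers and faster than 0.25 m/s) (contact force between the fingers and tote below 0.3 N and linear speed of tote above 0.25 m/s).
It fails at once if the tote is tipped by more than 0.35 rad (angle between tote's own z axis and vertical above 0.35 rad).
It fails at once if the tote is lifted with its handle out of the latch (below 1.4 rad) (height (world z) of tote above 0.03 m and value of joint handle below 1.4 rad).
It fails at once if a thing at the far edge of the bench is moved by more than 20 mm (distance of any of bin, filter, wrench from where it was at the start of the episode above 0.02 m).
It also fails if it takes over 58 s, if anything falls off the work surface, if the arm or the gripper's body presses on something with over 40 N, if the wrist force passes 120 N, or if a joint passes its speed limit or range.

## Working session

There is one attempt and no reset: what is moved stays moved. The work goes in short steps, Python scripts to look and compute and a tool call to move; the robot and the scene stay as the last step left them, time stands still between calls to the robot, and variables do not carry over. Pictures are saved under pics/ and viewed, at most 12 in all, crops included, and the job is handed in when it is done.

Besides the shell and the picture viewer there is one more tool, called after "Emit:" as a command line: name --argument value ..., lists and objects as JSON in quotes. move_arm: Moves the arm, as the interface text tells. Its arguments: {"type":"object","properties":{"deltas":{"type":"array"},"fingers":{"type":"number"}},"required":["deltas"]}

```bash
mkdir -p pics; ls; cat > h.py <<'E'
import numpy as np, cv2
from cell import r
from scipy.spatial.transform import Rotation as R
def Rm(o):
    o=np.array(o,float); return R.from_quat(o).as_matrix() if o.size==4 else o.reshape(3,3)
def ray(ci,u,v):
    f=200/np.tan(np.radians(ci["vertical_fov"])/2)
    d=Rm(ci["orientation"])@np.array([(u-ci["cx"])/f,(v-ci["cy"])/f,1]); return np.array(ci["xyz"]),d
def onz(ci,u,v,z):
    o,d=ray(ci,u,v); return o+d*(z-o[2])/d[2]
def proj(ci,p):
    f=200/np.tan(np.radians(ci["vertical_fov"])/2)
    c=Rm(ci["orientation"]).T@(np.array(p)-np.array(ci["xyz"])); return np.array([ci["cx"]+f*c[0]/c[2],ci["cy"]+f*c[1]/c[2]])
def snap(n,fn):
    im=r.read_camera(n); cv2.imwrite(fn,im[:,:,::-1]); return im
E
python3 - <<'E'
from h import *
for n in ["scene","side","wrist"]:
    print(n,r.camera_info(n)); snap(n,f"pics/{n}0.png")
print(r.get_obs())
E
```

```text
pics
scene {'vertical_fov': 46.478919771309755, 'cx': 319.72600413116334, 'cy': 196.47037258659415, 'xyz': array([ 1.21315807, -0.59922173,  1.11907605]), 'orientation': array([ 0.87118783,  0.36058456, -0.13509858, -0.30456348])}
side {'vertical_fov': 48.473511974387854, 'cx': 319.08325658244206, 'cy': 192.89197187848583, 'xyz': array([ 0.03962595, -0.54150327,  0.7371626 ]), 'orientation': array([ 0.83825209, -0.35788082,  0.15703748, -0.38025516])}
wrist {'vertical_fov': 60.389114357032575, 'cx': 321.04491964461323, 'cy': 195.47292159188578, 'xyz': array([0.65011942, 0.07642859, 0.37350743]), 'orientation': array([ 9.88162805e-01,  4.35409454e-04, -7.76640921e-04,  1.53406255e-01])}
{'time_s': 0.15, 'q': array([-0.06621936,  0.53701353, -0.00442735,  1.53864213,  0.00259984,
        1.0672525 , -0.07119773]), 'joint_vel': array([ 0.00069612,  0.00050466, -0.00086888, -0.00464966, -0.00196311,
        0.0008113 , -0.00045432]), 'joint_efforts': array([ 1.61238928e-03, -5.83780539e+01,  1.04997531e+00, -2.59348226e+01,
        1.25170653e-02,  6.47799578e-03, -7.88314480e-06]), 'position': array([ 6.49527722e-01, -1.85593280e-06,  2.30602144e-01]), 'ee_rot': array([ 7.07077186e-01,  7.07136072e-01, -4.98334990e-04, -4.24938529e-04]), 'ft_force': array([ 0.50697506,  0.91715594, -0.67554344]), 'moment': array([-0.03178947, -0.06168627, -0.00586453]), 'grasp_force': 0.0, 'width': 0.08487139963107969}
```

View pics/scene0.png

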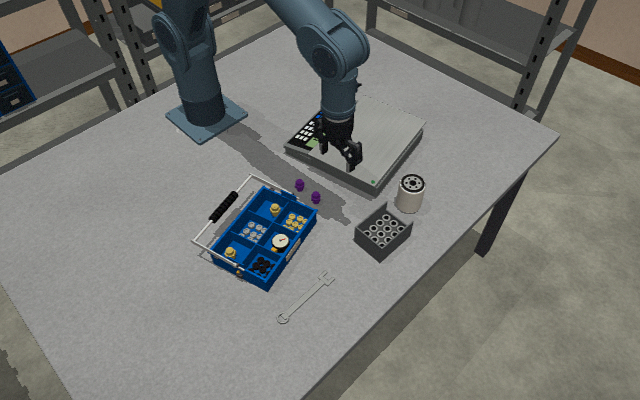

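View pics/side0.png

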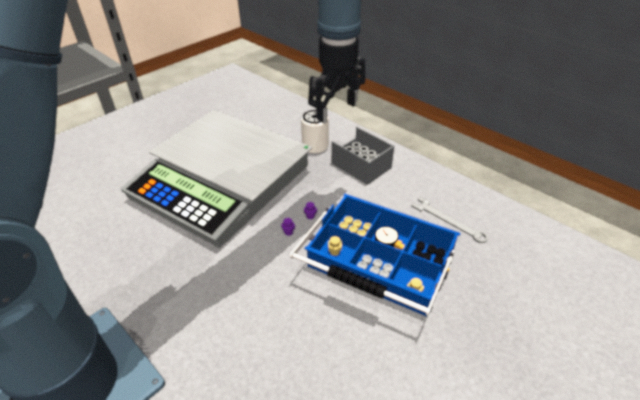

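The scene view shows the tote around (265,235), with the grip at (224,207), two purple look-alikes at (300,185) and (316,198), and the scale pan at (375,130). The side view shows the grip at (357,283) and the pan at (230,150).

```bash
python3 - <<'E'
import cv2,numpy as np
a=cv2.imread("pics/scene0.png")[165:300,180:330]; b=cv2.imread("pics/side0.png")[180:330,285:465]
a=cv2.resize(a,None,fx=4,fy=4,interpolation=cv2.INTER_CUBIC); b=cv2.resize(b,None,fx=4,fy=4,interpolation=cv2.INTER_CUBIC)
cv2.imwrite("pics/ca.png",a);cv2.imwrite("pics/cb.png",b)
E
```

```text
(no output)
```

View pics/ca.png

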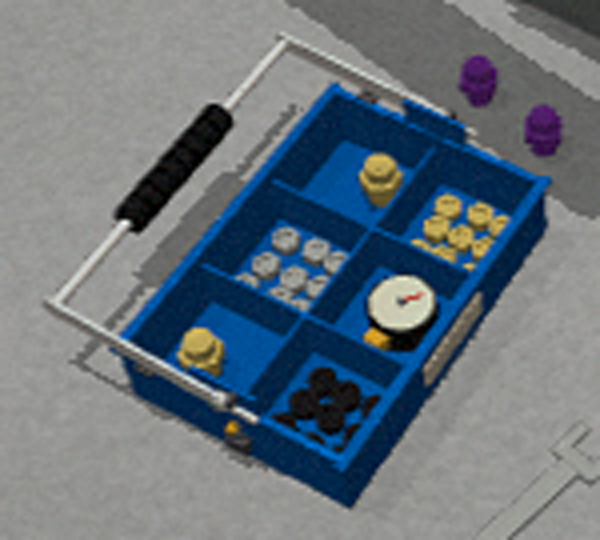

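View pics/cb.png

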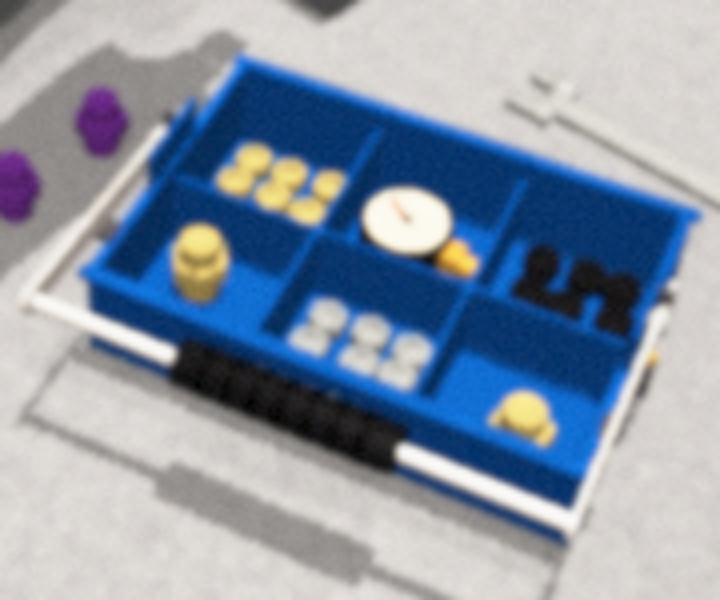

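The crops show the tote rim corners, the bar ends and the grip sleeve clearly. Next I'll triangulate these points and crop the scale.

```bash
cat >> h.py <<'E'
def tri(a,b):
    A=np.zeros((3,3));c=np.zeros(3);L=[]
    for ci,uv in (a,b):
        o,d=ray(ci,*uv);d=d/np.linalg.norm(d);P=np.eye(3)-np.outer(d,d);A+=P;c+=P@o;L.append((o,P))
    x=np.linalg.solve(A,c); return x,[np.linalg.norm(P@(x-o)) for o,P in L]
E
python3 - <<'E'
from h import *
S=r.camera_info("scene");D=r.camera_info("side")
np.set_printoptions(precision=4,suppress=True)
s=lambda x,y:(180+(x+.5)/4-.5,165+(y+.5)/4-.5); d=lambda x,y:(285+(x+.5)/4-.5,180+(y+.5)/4-.5)
P={"A":((335,88),(90,275)),"B":((548,182),(240,62)),"C":((348,465),(695,215)),"D":((120,348),(590,470)),
"bar+":((283,40),(28,297)),"bar-":((50,303),(573,525)),"grip":((175,166),(288,405))}
for k,(a,b) in P.items():
    x,e=tri((S,s(*a)),(D,d(*b))); print(k,x,np.array(e),"z65",onz(S,*s(*a),.065)[:2],onz(D,*d(*b),.065)[:2])
a=cv2.imread("pics/scene0.png")[85:205,270:440]; b=cv2.imread("pics/side0.png")[95:255,110:320]
a=cv2.resize(a,None,fx=4,fy=4);b=cv2.resize(b,None,fx=3,fy=3)
c=np.zeros((480,680,3),np.uint8);cv2.imwrite("pics/sa.png",a);cv2.imwrite("pics/sb.png",b)
E
```

```text
A [ 0.4488 -0.1031  0.0613] [0.0015 0.0015] z65 [ 0.4508 -0.1032] [ 0.4463 -0.1073]
B [ 0.6229 -0.0511  0.0595] [0.0003 0.0003] z65 [ 0.6258 -0.0535] [ 0.6181 -0.0554]
C [ 0.6948 -0.3016  0.061 ] [0.0016 0.0016] z65 [ 0.6964 -0.3011] [ 0.6905 -0.3047]
D [ 0.5208 -0.3518  0.0633] [0.0008 0.0008] z65 [ 0.5217 -0.3513] [ 0.5194 -0.3531]
bar+ [ 0.4029 -0.1098  0.0865] [0.0003 0.0003] z65 [ 0.3862 -0.0999] [ 0.415  -0.0952]
bar- [ 0.4748 -0.3691  0.0876] [0.0006 0.0006] z65 [ 0.4585 -0.3634] [ 0.4898 -0.3637]
grip [ 0.4406 -0.2398  0.0858] [0.0009 0.0009] z65 [ 0.4247 -0.2316] [ 0.4533 -0.2312]
```

View pics/sa.png

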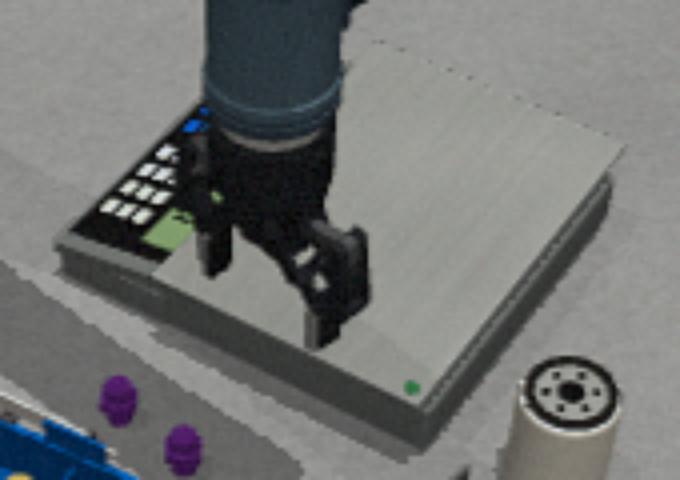

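View pics/sb.png

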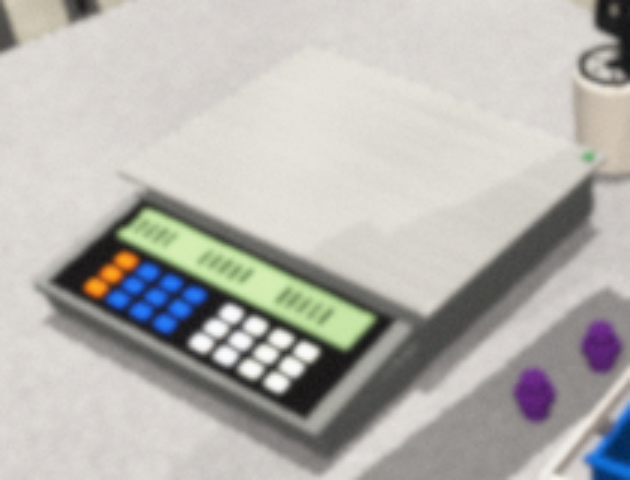

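Both crops show all four pan corners. I'll compute the pan pose, the tote pose and the handle geometry.

```bash
python3 - <<'E'
from h import *
S=r.camera_info("scene");D=r.camera_info("side")
np.set_printoptions(precision=4,suppress=True)
s=lambda x,y:(270+(x+.5)/4-.5,85+(y+.5)/4-.5); d=lambda x,y:(110+(x+.5)/3-.5,95+(y+.5)/3-.5)
P={"-+":((375,40),(120,177)),"++":((625,148),(312,47)),"+-":((418,408),(603,157)),"--":((150,277),(425,315))}
X=[]
for k,(a,b) in P.items():
    x,e=tri((S,s(*a)),(D,d(*b))); X.append(x);print(k,x,np.array(e))
X=np.array(X);c=X.mean(0);ex=X[1]+X[2]-X[0]-X[3];ey=X[0]+X[1]-X[2]-X[3]
print("pan",c,np.linalg.norm(ex)/2,np.linalg.norm(ey)/2,np.degrees([np.arctan2(ex[1],ex[0]),np.arctan2(-ey[0],ey[1])]))
T=np.array([[.4488,-.1031],[.6229,-.0511],[.6948,-.3016],[.5208,-.3518]]);c=T.mean(0);ex=T[1]+T[2]-T[0]-T[3];ey=T[0]+T[1]-T[2]-T[3]
print("tote",c,np.linalg.norm(ex)/2,np.linalg.norm(ey)/2,np.degrees([np.arctan2(ex[1],ex[0]),np.arctan2(-ey[0],ey[1])]))
y=np.radians(16);u=np.array([np.cos(y),np.sin(y)])
for g in ([.4406,-.2398],[.43885,-.23945]):
    dd=(np.array(g)-c); print("grip local",dd@u,dd@[-u[1],u[0]])
E
```

```text
-+ [0.3903 0.4042 0.0756] [0.0043 0.0043]
++ [0.6257 0.4521 0.0743] [0.0006 0.0006]
+- [0.6886 0.1219 0.0741] [0.0012 0.0012]
-- [0.4544 0.0743 0.0771] [0.001 0.001]
pan [0.5397 0.2631 0.0753] 0.2395797053903365 0.3360828453620629 [11.4905 10.8863]
tote [ 0.5718 -0.2019] 0.1813962857943899 0.25976328166236273 [16.3619 16.0802]
grip local -0.1365882218349701 -0.00026130625897660686
grip local -0.1381739567283262 0.0005575007072815621
```

Emit:
move_arm --deltas '[[[-0.02,-0.0173,0],-0.03],[[-0.02,-0.0173,0],0],[[-0.02,-0.0173,0],0],[[-0.02,-0.0173,0],0],[[-0.02,-0.0173,0],0],[[-0.02,-0.0173,0],0],[[-0.02,-0.0173,0.01],0],[[-0.02,-0.0173,0.01],0],[[-0.02,-0.0173,0.01],0],[[-0.02,-0.0173,0.01],0],[[0,0,0.01],-0.125],[[0,0,0.01],-0.125]]' --fingers 0.05

```text
time_s: 1.35
position: [0.4817, -0.2055, 0.1708]
ee_rot: [0.6, 0.8, -0.0, -0.0]
ft_force: [-0.0, 0.3, 0.6]
width: 0.0497
grasp_force: 0.0
```

```bash
cat >> h.py <<'E'
np.set_printoptions(precision=4,suppress=True)
def st():
    o=r.get_obs();M=Rm(o["ee_rot"]);p=np.array(o["position"])
    print("t",o["time_s"],"tcp",p,"gp",p-.019*M[:,2],"yaw",np.degrees(np.arctan2(M[1,1],M[0,1])),"tz",M[:,2],"F",np.array(o["ft_force"]),"w",o["width"],o["grasp_force"])
    return p,M
def togo(t,yaw=None):
    p,M=st();print("togo tool",M.T@(np.array(t)-p), "spin",None if yaw is None else -(np.radians(yaw)-np.arctan2(M[1,1],M[0,1])))
E
python3 - <<'E'
from h import *
r.read_camera("scene")
togo([.442,-.2395,.15],16.2)
W=r.camera_info("wrist");snap("wrist","pics/w1.png")
print(W, "grip px",proj(W,[.442,-.2395,.09]))
E
```

```text
t 1.4 tcp [ 0.481  -0.2046  0.1693] gp [ 0.4811 -0.2047  0.1883] yaw 16.625436170469914 tz [-0.0027  0.0008 -1.    ] F [-1.0858  0.8495 -1.2891] w 0.050018998191006664 0.0
togo tool [-0.0223 -0.0473  0.0194] spin 0.007425261931775895
{'vertical_fov': 60.389114357032575, 'cx': 321.04491964461323, 'cy': 195.47292159188578, 'xyz': array([ 0.4598, -0.1316,  0.3125]), 'orientation': array([0.9778, 0.1434, 0.0207, 0.1512])} grip px [253.7484 233.2947]
```

View pics/w1.png

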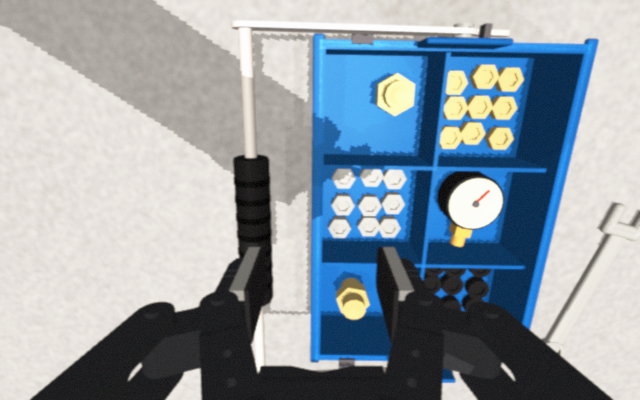

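The wrist view shows the sleeve at about (255,233), matching the prediction of (254,233). The rim corners are near (315,37), (597,40) and (313,361), which I'll use to refine the tote pose.

```bash
python3 - <<'E'
from h import *
W={'vertical_fov': 60.389114357032575, 'cx': 321.045, 'cy': 195.473, 'xyz':np.array([ 0.4598, -0.1316,  0.3125]), 'orientation': np.array([0.9778, 0.1434, 0.0207, 0.1512])}
A,B,D=[onz(W,*p,.065)[:2] for p in((315,36),(598,40),(312,361))]
print(A,B,D,np.linalg.norm(A-B),np.linalg.norm(A-D),"centre",(B+D)/2,"yaw",np.degrees(np.arctan2((B-A)[1],(B-A)[0])),np.degrees(np.arctan2((D-A)[0],-(D-A)[1])))
for z in(.085,.09,.095): print(z,onz(W,255,233,z),onz(W,239,26,z),onz(W,252,155,z))
E
```

```text
[ 0.4462 -0.1024] [ 0.6256 -0.0513] [ 0.5182 -0.3574] 0.18659704429382196 0.2649078408672216 centre [ 0.5719 -0.2043] yaw 15.899143890446345 15.778838907658699
0.085 [ 0.4424 -0.2415  0.085 ] [ 0.402  -0.1126  0.085 ] [ 0.4274 -0.1868  0.085 ]
0.09 [ 0.4428 -0.2391  0.09  ] [ 0.4032 -0.113   0.09  ] [ 0.4281 -0.1856  0.09  ]
0.095 [ 0.4432 -0.2367  0.095 ] [ 0.4045 -0.1134  0.095 ] [ 0.4288 -0.1844  0.095 ]
```

Emit:
move_arm --deltas '[[[-0.0045,-0.0095,0.004],0],[[-0.0045,-0.0095,0.004],0],[[-0.0045,-0.0095,0.004],0],[[-0.0045,-0.0095,0.004],0],[[-0.0045,-0.0095,0.004],0],[[0,0,0],0]]'

```text
time_s: 2.05
position: [0.4411, -0.2407, 0.1507]
ee_rot: [0.603, 0.798, -0.001, -0.001]
ft_force: [-1.2, 1.0, 0.7]
width: 0.0497
grasp_force: 0.0
```

```bash
python3 - <<'E'
from h import *
togo([.442,-.2395,.071],16.2)
E
```

```text
t 2.05 tcp [ 0.4411 -0.2407  0.1507] gp [ 0.4411 -0.2407  0.1697] yaw 15.877150286294285 tz [-0.0017 -0.0001 -1.    ] F [-1.1678  0.9774  0.6909] w 0.04973470599101749 0.0
togo tool [0.0009 0.0013 0.0797] spin -0.005634790493285802
```

Emit:
move_arm --deltas '[[[0.0005,0.0015,0.016],0],[[0,0,0.016],0],[[0,0,0.016],0],[[0,0,0.016],0],[[0,0,0.016],0],[[0,0,0],0],[[0,0,0],0]]'

```text
time_s: 2.75
position: [0.4446, -0.2383, 0.0715]
ee_rot: [0.601, 0.799, 0.0, -0.0]
ft_force: [-0.2, -0.9, -0.6]
width: 0.0503
grasp_force: 0.0
```

Emit:
move_arm --deltas '[[[0,0,0],0],[[0,0,0],0],[[0,0,0],0],[[0,0,0],0],[[0,0,0],0],[[0,0,0],0],[[0,0,0],0]]' --fingers 0.0

```text
time_s: 3.45
position: [0.4438, -0.2388, 0.0712]
ee_rot: [0.602, 0.799, -0.0, -0.0]
ft_force: [-4.3, -3.0, 0.9]
width: 0.0222
grasp_force: 58.7
```

```bash
python3 - <<'E'
from h import *
p,M=st()
th=0.115;g=p-.019*M[:,2]
for z in (.088,.091,.094):
    t=np.arcsin((z-.075)/.135);print(z,t)
E
```

```text
t 3.45 tcp [ 0.4438 -0.2388  0.0712] gp [ 0.4438 -0.2388  0.0902] yaw 16.01749587233361 tz [-0.0009 -0.0002 -1.    ] F [-4.3224 -3.0472  0.9471] w 0.022205697543439044 58.72111201286316
0.088 0.09644574632270765
0.091 0.11879775165246588
0.094 0.1412095628346378
```

```bash
python3 -c "
from math import *
t=.12
for i in range(24):
    n=t+.0605;print(i,round(n,3),round(.135*(cos(t)-cos(n)),4),round(-.135*(sin(n)-sin(t)),4));t=n"
```

```text
0 0.18 0.0012 -0.0081
1 0.241 0.0017 -0.008
2 0.301 0.0022 -0.0079
3 0.362 0.0027 -0.0077
4 0.422 0.0031 -0.0075
5 0.483 0.0036 -0.0073
6 0.543 0.004 -0.0071
7 0.604 0.0044 -0.0069
8 0.664 0.0048 -0.0066
9 0.725 0.0052 -0.0063
10 0.785 0.0056 -0.0059
11 0.846 0.0059 -0.0056
12 0.906 0.0063 -0.0052
13 0.967 0.0066 -0.0048
14 1.027 0.0069 -0.0044
15 1.088 0.0071 -0.004
16 1.148 0.0073 -0.0036
17 1.209 0.0075 -0.0031
18 1.269 0.0077 -0.0027
19 1.33 0.0079 -0.0022
20 1.39 0.008 -0.0017
21 1.451 0.0081 -0.0012
22 1.511 0.0081 -0.0007
23 1.572 0.0082 -0.0002
```

Emit:
move_arm --deltas '[[[0,0.0012,-0.0081],0],[[0,0.0017,-0.008],0],[[0,0.0022,-0.0079],0],[[0,0.0027,-0.0077],0],[[0,0.0031,-0.0075],0],[[0,0.0036,-0.0073],0],[[0,0.004,-0.0071],0],[[0,0.0044,-0.0069],0],[[0,0,0],0]]'

```text
time_s: 4.35
position: [0.4671, -0.232, 0.1335]
ee_rot: [0.601, 0.799, 0.0, 0.001]
ft_force: [-6.2, -0.5, 4.7]
width: 0.0221
grasp_force: 59.5
```

```bash
python3 - <<'E'
from h import *
p,M=st(); g=p-.019*M[:,2]; u=np.array([.9613,.2756]);c=np.array([.5718,-.203])
l=np.array([(g[:2]-c)@u,g[2]-.075]);print(l,np.linalg.norm(l),np.arctan2(l[1],-l[0]))
F=np.array(r.get_obs()["ft_force"]);print("F along x,z",F[:2]@u,F[2])
E
```

```text
t 4.35 tcp [ 0.4671 -0.232   0.1335] gp [ 0.4671 -0.232   0.1525] yaw 16.087138861685848 tz [ 0.0011 -0.0005 -1.    ] F [-6.1902 -0.5336  4.738 ] w 0.02205131753047696 59.50513780117035
[-0.1087  0.0775] 0.13347519212203032 0.619693426220271
F along x,z -6.097695209348667 4.737980940938647
```

Emit:
move_arm --deltas '[[[0,0.0042,-0.007],0],[[0,0.0048,-0.0067],0],[[0,0.0056,-0.0059],0],[[0,0.0059,-0.0056],0],[[0,0.0063,-0.0052],0],[[0,0.0066,-0.0048],0],[[0,0.0069,-0.0044],0],[[0,0.0071,-0.004],0],[[0,0,0],0]]'

```text
time_s: 5.25
position: [0.5119, -0.2194, 0.1787]
ee_rot: [0.602, 0.799, -0.001, -0.0]
ft_force: [-14.2, 0.5, 24.5]
width: 0.0222
grasp_force: 62.0
```

```bash
cat > q.py <<'E'
from h import *
p,M=st(); g=p-.019*M[:,2]; u=np.array([.9613,.2756]);c=np.array([.5718,-.203])
l=np.array([(g[:2]-c)@u,g[2]-.075]);print(l,np.linalg.norm(l),np.arctan2(l[1],-l[0]))
F=np.array(r.get_obs()["ft_force"]);print("F along x,z",F[:2]@u,F[2])
E
python3 q.py
```

```text
t 5.25 tcp [ 0.5119 -0.2194  0.1787] gp [ 0.5119 -0.2194  0.1977] yaw 16.043998906443377 tz [-0.001  -0.0008 -1.    ] F [-14.1756   0.537   24.496 ] w 0.02220999683965513 61.975886821746826
[-0.0621  0.1227] 0.13749459143648707 1.1019692333900224
F along x,z -13.478969514400104 24.495998629517036
```

Emit:
move_arm --deltas '[[[0,-0.0008,-0.0015],0],[[0,0,0],0],[[0,0,0],0]]'

```text
time_s: 5.55
position: [0.512, -0.2193, 0.179]
ee_rot: [0.601, 0.799, 0.0, 0.001]
ft_force: [-6.7, -1.1, 12.2]
width: 0.022
grasp_force: 60.4
```

```bash
python3 q.py
```

```text
t 5.55 tcp [ 0.512  -0.2193  0.179 ] gp [ 0.512  -0.2193  0.198 ] yaw 16.05916372284296 tz [ 0.0016 -0.0007 -1.    ] F [-6.6856 -1.0965 12.1728] w 0.021963252329899045 60.36101281642914
[-0.062  0.123] 0.13776517602572333 1.1041408382067064
F along x,z -6.729103359837196 12.172762663611174
```

Emit:
move_arm --deltas '[[[0,0.0065,-0.005],0],[[0,0.0073,-0.0034],0],[[0,0.0077,-0.0029],0],[[0,0.0079,-0.0024],0],[[0,0.008,-0.0019],0],[[0,0,0],0]]'

```text
time_s: 6.15
position: [0.5501, -0.2085, 0.1946]
ee_rot: [0.601, 0.799, 0.001, 0.002]
ft_force: [-2.1, -0.7, 9.4]
width: 0.022
grasp_force: 60.3
```

```bash
python3 q.py
```

```text
t 6.15 tcp [ 0.5501 -0.2085  0.1946] gp [ 0.55   -0.2085  0.2136] yaw 16.112139848598233 tz [ 0.0043 -0.0008 -1.    ] F [-2.0719 -0.7377  9.4328] w 0.02200331666715412 60.34823477268219
[-0.0225  0.1386] 0.1404268769951793 1.4099606883768814
F along x,z -2.1949810666569074 9.43276316378681
```

Emit:
move_arm --deltas '[[[0,0.006,-0.001],0],[[0,0.006,-0.001],0],[[0,0.006,-0.001],0],[[0,0.005,0],0],[[0,0.002,0],0],[[0,0,0],0]]'

```text
time_s: 6.75
position: [0.5749, -0.2014, 0.1977]
ee_rot: [0.601, 0.799, 0.002, 0.003]
ft_force: [1.6, -1.2, 6.6]
width: 0.0218
grasp_force: 60.2
```

```bash
python3 q.py
```

```text
t 6.75 tcp [ 0.5749 -0.2014  0.1977] gp [ 0.5748 -0.2014  0.2167] yaw 16.114867967190996 tz [ 0.0067 -0.0008 -1.    ] F [ 1.6478 -1.2177  6.5683] w 0.021833533766469855 60.17360329627991
[0.0033 0.1417] 0.14169540017462479 1.5942086669833209
F along x,z 1.248427515015486 6.568341069604458
```

```bash
python3 - <<'E'
from h import *
a=snap("scene","pics/s2.png")[120:300,180:340,::-1]; b=snap("side","pics/d2.png")[150:330,285:465,::-1]
im=np.hstack([cv2.resize(a,(384,432)),cv2.resize(b,(400,400),interpolation=cv2.INTER_CUBIC)[:432] if 0 else cv2.resize(b,(416,432))])
cv2.imwrite("pics/m2.png",im)
E
```

```text
(no output)
```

View pics/m2.png

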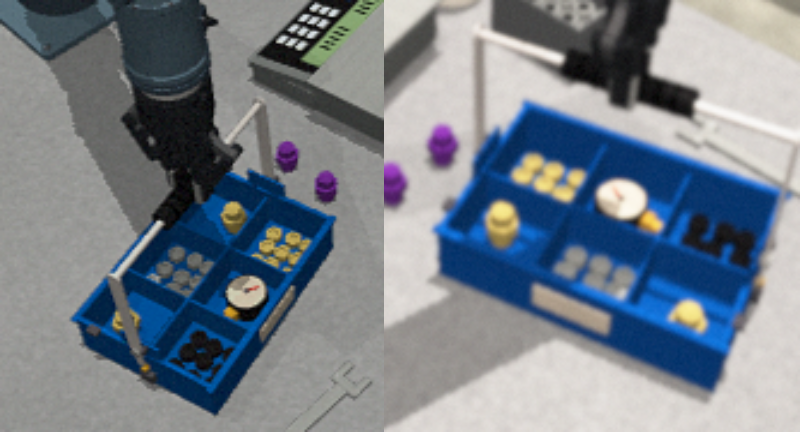

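The handle stands nearly upright with the order still in place. To see how far the tote slid, I'll template-match the gauge and the rim corner between the before and after pictures.

```bash
python3 - <<'E'
from h import *
for n,f0,f1,(u,v,w,h) in (("scene","scene0","s2",(265,225,55,30)),("side","side0","d2",(365,215,50,35))):
    ci=r.camera_info(n);a=cv2.imread(f"pics/{f0}.png");b=cv2.imread(f"pics/{f1}.png")
    k=4;t=cv2.resize(a[v:v+h,u:u+w],None,fx=k,fy=k,interpolation=cv2.INTER_CUBIC);s=cv2.resize(b[v-12:v+h+12,u-12:u+w+12],None,fx=k,fy=k,interpolation=cv2.INTER_CUBIC)
    _,m,_,(x,y)=cv2.minMaxLoc(cv2.matchTemplate(s,t,cv2.TM_CCOEFF_NORMED))
    d=np.array([x/k-12,y/k-12]);p0=onz(ci,u+w/2,v+h/2,.06);p1=onz(ci,u+w/2+d[0],v+h/2+d[1],.06)
    print(n,m,d,p1-p0)
E
```

```text
scene 0.9727537035942078 [2.25 1.  ] [0.0067 0.0021 0.    ]
side 0.9859470129013062 [ 1.   -2.25] [0.0066 0.0024 0.    ]
```

Emit:
move_arm --deltas '[[[0,0.001,-0.0008],0],[[0,0.001,0],0],[[0,0.001,0],0],[[0,0.001,0],0],[[0,0,0],0],[[0,0,0],0]]'

```text
time_s: 7.45
position: [0.577, -0.2008, 0.1977]
ee_rot: [0.601, 0.799, 0.001, 0.002]
ft_force: [0.4, -1.9, 6.5]
width: 0.0222
grasp_force: 60.2
```

```bash
python3 q.py
```

```text
t 7.45 tcp [ 0.577  -0.2008  0.1977] gp [ 0.5769 -0.2008  0.2167] yaw 16.074565636915374 tz [ 0.0038 -0.0007 -1.    ] F [ 0.4178 -1.9112  6.5293] w 0.022214977297842005 60.20508885383606
[0.0055 0.1417] 0.1417865961420244 1.609734449647643
F along x,z -0.12512174399910614 6.5293262218120685
```

Emit:
move_arm --deltas '[[[0,0.001,-0.0008],0],[[0,0.001,0],0],[[0,0.001,0],0],[[0,0.001,0],0],[[0,0.001,0],0],[[0,0,0],0],[[0,0,0],0],[[0,0,0],0]]'

```text
time_s: 8.25
position: [0.5783, -0.2005, 0.1979]
ee_rot: [0.602, 0.799, -0.001, -0.001]
ft_force: [-7.4, -3.1, 12.3]
width: 0.022
grasp_force: 60.8
```

```bash
python3 q.py;python3 - <<'E'
from h import *
for n,f0,f1,(u,v,w,h) in (("scene","scene0","s3",(265,225,55,30)),("side","side0","d3",(365,215,50,35))):
    ci=r.camera_info(n);snap(n,f"pics/{f1}.png");a=cv2.imread(f"pics/{f0}.png");b=cv2.imread(f"pics/{f1}.png")
    k=4;t=cv2.resize(a[v:v+h,u:u+w],None,fx=k,fy=k,interpolation=cv2.INTER_CUBIC);s=cv2.resize(b[v-12:v+h+12,u-12:u+w+12],None,fx=k,fy=k,interpolation=cv2.INTER_CUBIC)
    _,m,_,(x,y)=cv2.minMaxLoc(cv2.matchTemplate(s,t,cv2.TM_CCOEFF_NORMED))
    d=np.array([x/k-12,y/k-12]);p0=onz(ci,u+w/2,v+h/2,.06);p1=onz(ci,u+w/2+d[0],v+h/2+d[1],.06)
    print(n,m,d,p1-p0)
E
```

```text
t 8.25 tcp [ 0.5783 -0.2005  0.1979] gp [ 0.5783 -0.2005  0.2169] yaw 15.993546195740954 tz [-0.003  -0.0009 -1.    ] F [-7.4152 -3.1407 12.2635] w 0.021965491748177662 60.84227442741394
[0.007  0.1419] 0.14204189038935022 1.619958988352652
F along x,z -7.993768047256252 12.263480152850796
scene 0.9689310193061829 [2.25 1.  ] [0.0067 0.0021 0.    ]
side 0.9820165634155273 [ 1.   -2.25] [0.0066 0.0024 0.    ]
```

Emit:
move_arm --deltas '[[[0,-0.0015,-0.001],0],[[0,-0.0015,-0.001],0],[[0,0,-0.002],0],[[0,0,-0.003],0],[[0,0,-0.004],0],[[0,0,-0.005],0],[[0,0,-0.005],0],[[0,0,-0.005],0],[[0,0,-0.005],0],[[0,0,-0.004],0],[[0,0,-0.002],0],[[0,0,0],0]]'

```text
time_s: 9.55
position: [0.577, -0.2003, 0.2344]
ee_rot: [0.601, 0.799, 0.0, 0.0]
ft_force: [0.3, 0.8, -8.2]
width: 0.0218
grasp_force: 59.1
```

```bash
python3 q.py;python3 - <<'E'
from h import *
a=snap("scene","pics/s4.png")[120:300,180:340,::-1]; b=snap("side","pics/d4.png")[130:310,285:465,::-1]
cv2.imwrite("pics/m4.png",np.hstack([cv2.resize(a,(384,432)),cv2.resize(b,(416,432))]))
E
```

```text
t 9.55 tcp [ 0.577  -0.2003  0.2344] gp [ 0.577  -0.2003  0.2534] yaw 16.045888928552 tz [ 0.0006 -0.0001 -1.    ] F [ 0.2953  0.7832 -8.2358] w 0.02184643990943505 59.0801864862442
[0.0058 0.1784] 0.17853552815790824 1.6030429451954837
F along x,z 0.49967389839040577 -8.235787716975201
```

View pics/m4.png

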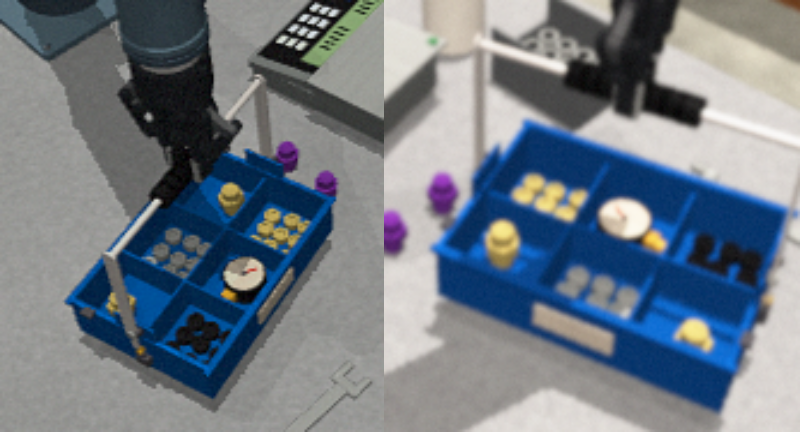

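The tote hangs level with the handle latched and the order in place. Next I'll lift it clear and carry it over.

Emit:
move_arm --deltas '[[[0,0,-0.004],0],[[0,0,-0.008],0],[[0,0,-0.011],0],[[0,0,-0.012],0],[[0,0,-0.012],0],[[0,0,-0.012],0],[[0,0,-0.012],0],[[0,0,-0.012],0],[[0,0,-0.008],0],[[0,0,-0.004],0],[[0,0,0],0]]'

```text
time_s: 10.75
position: [0.5771, -0.2004, 0.3296]
ee_rot: [0.602, 0.799, 0.0, 0.0]
ft_force: [0.5, 0.5, -8.5]
width: 0.0221
grasp_force: 59.3
```

Emit:
move_arm --deltas '[[[0.002,0.0004,0],0],[[0.005,0.001,0],0],[[0.008,0.0016,0],0],[[0.011,0.0022,0],0],[[0.014,0.0028,0],0],[[0.016,0.0032,0],0],[[0.016,0.0032,0],0],[[0.016,0.0032,0],0],[[0.016,0.0032,0],0],[[0.016,0.0032,0],0],[[0.016,0.0032,0],0],[[0.016,0.0032,0],0]]'

```text
time_s: 11.95
position: [0.5639, -0.0443, 0.3292]
ee_rot: [0.601, 0.799, 0.0, 0.0]
ft_force: [-0.1, -0.6, -7.5]
width: 0.022
grasp_force: 59.3
```

Emit:
move_arm --deltas '[[[0.016,0.0032,0],0],[[0.016,0.0032,0],0],[[0.016,0.0032,0],0],[[0.016,0.0032,0],0],[[0.016,0.0032,0],0],[[0.016,0.0032,0],0],[[0.016,0.0032,0],0],[[0.016,0.0032,0],0],[[0.016,0.0032,0],0],[[0.016,0.0032,0],0],[[0.016,0.0032,0],0],[[0.016,0.0032,0],0]]'

```text
time_s: 13.15
position: [0.5474, 0.1506, 0.3292]
ee_rot: [0.601, 0.799, 0.0, 0.0]
ft_force: [-0.4, 0.6, -8.3]
width: 0.022
grasp_force: 59.3
```

Emit:
move_arm --deltas '[[[0.016,0.0032,0],0],[[0.016,0.0032,0],0],[[0.014,0.0028,0],0],[[0.011,0.0022,0],0],[[0.009,0.0018,0],0.02],[[0.006,0.0012,0],0.02],[[0.003,0.0006,0],0.02],[[0,0,0],0.02],[[0,0,0],0],[[0,0,0],0],[[0,0,0],0]]'

```text
time_s: 14.25
position: [0.542, 0.225, 0.3291]
ee_rot: [0.633, 0.774, -0.0, 0.0]
ft_force: [0.0, 0.5, -9.2]
width: 0.0215
grasp_force: 59.3
```

```bash
python3 - <<'E'
from h import *
togo([.540,.262,.30],11.2)
a=snap("scene","pics/s5.png")[40:220,250:450,::-1]; b=snap("side","pics/d5.png")[30:230,110:340,::-1]
cv2.imwrite("pics/m5.png",np.hstack([cv2.resize(a,(400,432)),cv2.resize(b,(400,432))]))
E
```

```text
t 14.25 tcp [0.542  0.225  0.3291] gp [0.542  0.225  0.3481] yaw 11.42593465381436 tz [ 0.     -0.0003 -1.    ] F [ 0.0178  0.534  -9.2164] w 0.021533806458145212 59.339359402656555
togo tool [0.0367 0.0054 0.0291] spin 0.003943303603414161
```

View pics/m5.png

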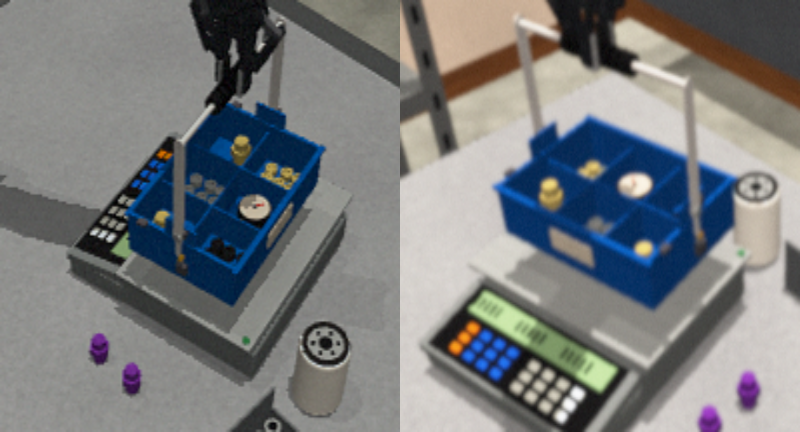

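The tote hangs level over the pan with all the items inside. I'll shift it the remaining 37 mm, then lower it.

Emit:
move_arm --deltas '[[[0.004,0.001,0],0],[[0.009,0.001,0],0],[[0.011,0.002,0],0],[[0.008,0.001,0],0],[[0.004,0,0],0],[[0.001,0,0.004],0],[[0,0,0.008],0],[[0,0,0.01],0],[[0,0,0.01],0],[[0,0,0.006],0],[[0,0,0.003],0],[[0,0,0],0]]'

```text
time_s: 15.55
position: [0.5392, 0.2626, 0.2875]
ee_rot: [0.633, 0.774, -0.0, -0.0]
ft_force: [-0.1, 0.2, -8.0]
width: 0.0216
grasp_force: 59.5
```

Emit:
move_arm --deltas '[[[0,0,0.002],0],[[0,0,0.002],0],[[0,0,0.002],0],[[0,0,0.001],0],[[0,0,0],0]]'

```text
time_s: 16.05
position: [0.5393, 0.2627, 0.2809]
ee_rot: [0.633, 0.774, -0.0, -0.0]
ft_force: [-0.9, -0.7, -8.1]
width: 0.0219
grasp_force: 59.4
```

```bash
python3 - <<'E'
from h import *
togo([.540,.262,.277],11.2)
E
```

```text
t 16.05 tcp [0.5393 0.2627 0.2809] gp [0.5393 0.2627 0.2999] yaw 11.461318257646015 tz [-0.0003 -0.0002 -1.    ] F [-0.8569 -0.686  -8.0622] w 0.021897742266663783 59.3709933757782
togo tool [-0.0009  0.0006  0.0039] spin 0.004560863991497799
```

Emit:
move_arm --deltas '[[[0,0,0.001],0],[[0,0,0.001],0],[[0,0,0.001],0],[[0,0,0],0]]'

```text
time_s: 16.45
position: [0.5396, 0.2627, 0.2782]
ee_rot: [0.633, 0.774, 0.0, 0.0]
ft_force: [-0.1, 0.9, -8.1]
width: 0.0218
grasp_force: 59.3
```

Emit:
move_arm --deltas '[[[0,0,0.001],0],[[0,0,0],0],[[0,0,0],0]]'

```text
time_s: 16.75
position: [0.5403, 0.2629, 0.2779]
ee_rot: [0.633, 0.774, 0.001, 0.001]
ft_force: [2.3, 0.7, -3.7]
width: 0.0221
grasp_force: 59.8
```

Emit:
move_arm --deltas '[[[0,0,0.001],0],[[0,0,0],0],[[0,0,0],0]]'

```text
time_s: 17.05
position: [0.5404, 0.263, 0.2777]
ee_rot: [0.633, 0.774, 0.001, 0.001]
ft_force: [0.4, -2.0, 5.7]
width: 0.0221
grasp_force: 60.8
```

Emit:
move_arm --deltas '[[[0,0,-0.0005],0],[[0,0,0],0],[[0,0,0],0]]'

```text
time_s: 17.35
position: [0.5403, 0.2629, 0.2777]
ee_rot: [0.633, 0.774, 0.001, 0.001]
ft_force: [1.8, -1.7, 5.6]
width: 0.0218
grasp_force: 60.7
```

Emit:
move_arm --deltas '[[[0,0,0],0],[[0,0,0],0],[[0,0,0],0],[[0,0,0],0],[[0,0,0],0],[[0,0,0],0]]' --fingers 0.06

```text
time_s: 17.95
position: [0.5393, 0.2628, 0.2765]
ee_rot: [0.633, 0.774, -0.0, -0.0]
ft_force: [-1.2, 1.0, -0.2]
width: 0.06
grasp_force: 0.0
```

Emit:
move_arm --deltas '[[[0,0,-0.005],0],[[0,0,-0.01],0],[[0,0,-0.015],0],[[0,0,-0.02],0],[[0,0,-0.02],0],[[0,0,-0.02],0],[[0,0,-0.01],0],[[0,0,0],0],[[0,0,0],0]]'

```text
time_s: 18.85
position: [0.5392, 0.2626, 0.3761]
ee_rot: [0.633, 0.774, -0.0, -0.0]
ft_force: [0.0, -0.1, -0.2]
width: 0.06
grasp_force: 0.0
```

```bash
python3 - <<'E'
from h import *
st()
a=snap("scene","pics/s6.png")[40:220,250:450,::-1]; b=snap("side","pics/d6.png")[30:230,110:340,::-1]
cv2.imwrite("pics/m6.png",np.hstack([cv2.resize(a,(400,432)),cv2.resize(b,(400,432))]))
E
```

```text
t 18.85 tcp [0.5392 0.2626 0.3761] gp [0.5392 0.2626 0.3951] yaw 11.462242908370646 tz [-0.0005 -0.0004 -1.    ] F [ 0.0486 -0.0598 -0.2449] w 0.05997576781954835 0.0
```

View pics/m6.png

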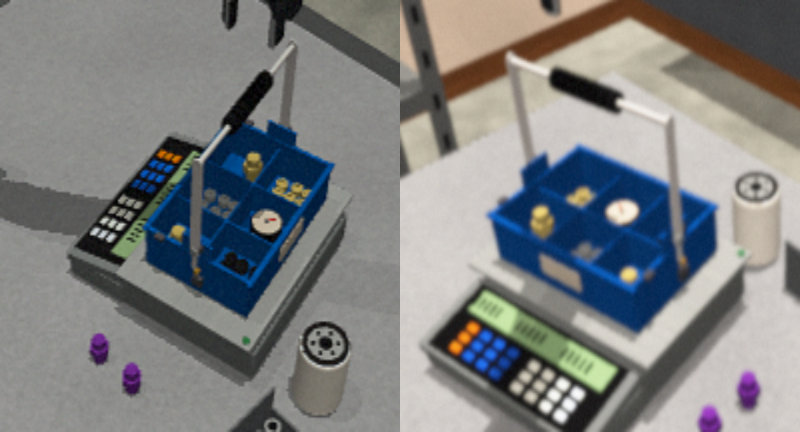

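The tote stands centred on the pan with the handle upright, the order inside and the gripper clear, so I'm handing in.

```bash
python3 -c "
from cell import r
print(r.hand_in())"
```

```text
the job is handed in; nothing more can be done
None
```

The job is handed in (no verdict was returned): the tote stands on the scale pan with its handle upright, the order inside and the gripper clear, though swinging the handle up slid the tote about 7 mm on the bench before the lift.

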